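Move the charged battery pack from the charger to the work light

ROBOT

A 6-joint arm with a two-finger parallel gripper is mounted at the origin on a cart in front of the work surface, level with it; the furniture and walls round the work are solid. World frame = base frame: x ahead of the robot, y to its left, z up, the work surface at z = 0. Lengths are in m, angles in rad, forces in N, time in s.
With the tool pointing down it reaches from about 0.3 to 1 m from the base axis. Payload 5.1 kg.
Tool frame: the origin (TCP) lies midway between the tips of the shut fingers; the grasp point (between the pads) lies 19 mm behind it; z points along the fingers, y is the line along which they close (so a half turn about z gives the same grasp; the last joint's range is limited). The gripper opens to 95 mm and grips with 3 to 60 N. Pads are 20 mm wide; open, the fingers measure 119 mm over their backs; the gripper's body (75 mm by 180 mm) begins 59 mm behind the grasp point.
Start: joints at [-0.083, 0.124, 1.65, -0, 1.367, -0.083], TCP at [0.65, -0, 0.215] pointing down, gripper open.
Joint ranges: [-2.61, 2.61], [-1.02, 2.33], [0.03, 2.71], [-1.35, 4.49], [0.32, 2.68], [-2.91, 2.91]. Speed limits (rad/s): [2.57, 2.57, 3.14, 3.14, 3.14, 3.14].

INTERFACE

Orientations are given as a unit quaternion [x, y, z, w].
In Python, from workcell import ctrl gives the robot as it stands. The module is installed in compiled form; this text tells all that it offers.
- The arm moves only by the tool apply_moves, never from a script. Its argument "rows" is a list of rows, each an object of numbers: "x", "y", "z": the shift along the world's x, y, z in m; "wx", "wy", "wz": the turn, a rotation vector about the world's x, y, z in degrees; "gripper": the opening, from 0 (shut) to 1 (fully open). In form: [{"x": .., "y": .., "z": .., "wx": .., "wy": .., "wz": .., "gripper": ..}, ...]. A call has 1 to 12 rows; each row shifts and turns the commanded pose from where the row before left it; what a row does not reach is not made up. A row lasts 1/8 s, in which the tool goes at most 62.5 mm and 10.7 degrees, less where a joint would pass 70% of its speed; a pose out of reach is approached as far as the arm can. A call with a gripper value outside its range is refused whole. The fingers move at their own pace and stop on an object; "force" is the grip in N (left out, the last holds). Time passes only in rows, so rows that do not move let the fingers close. It gives the time, the measured TCP pose, the force, the opening and the grip force at its end, in the units of the state.
- ctrl.sense(): the state, without advancing time (a new reading comes with each control period).
- ctrl.snapshot(name): name is "scene" or "side" or "wrist"; returns a dict with "frame" (384x512x3 uint8, red, green, blue), "mtx" (3x3 intrinsics, pixels), "k1" (the pictures are not rectified: a ray, as slopes to the right and down, at radius r is drawn at 1 + k1 r^2 times it, then the intrinsics apply), "origin" and "attitude" of the camera in the world. Camera axes: x right, y up, looking along -z (the intrinsics and any distortion apply to the point x, -y, -z); pixel columns grow to the right and rows downward; lengths in m; the calibration is good to about 2 mm. A picture is of the moment at which its call begins. There is no depth.
- ctrl.sign_off(): hands the job in; it is judged then, once.
Trained networks look in a picture, given as the dict that the camera call returned (one of the last four; its "shot" number tells which), for a name from the list of things; names that differ only in an ending like _2 or _b are one class to them, and where a whole thing is asked for, a point or a joint stands for the part that bears it (a point fixed in the world has none). Each returns a list of dicts, best first, with "score" (0 to 1); they miss things now and then, are a little off and sometimes report something else, mostly with a low value. They report only what shows in the picture. A call takes as long as a camera call.
- ctrl.search_frame(picture, name): "position" ([x, y, z] in m, in world coordinates, good to about 4 mm: the middle of the surface that is visible of it).
- ctrl.trace(picture, name): "region" (384x512 bool, what is visible of it).
The state is a dict: "clock": time; "q": joint angles; "joint_vel": joint speeds; "joint_torque": joint torques, N m; "ee_pos": TCP position; "tool_rot": TCP orientation; "force": force on the tool from outside, world axes, zero at the start; "ft_torque": the same for the moment, N m; "width": finger opening in m; "gripper_force": force on a finger pad.
Only numpy, scipy, OpenCV 4.12 (cv2) and the standard library are available. Lean on these libraries where they do the work, as an engineer would, in place of code of your own. Each camera call takes 0.05 s, during which the arm holds its last target. There are 200 camera calls.

TASK

Release the blue battery pack from the charger by pressing the charger's green catch, take the pack out and slide it into the yellow work light until the light's catch clicks up behind it, then let go. Work gently: never force the pack or a catch, feel for the end of the slide, and leave the other things on the bench alone.

Things in the scene. Friction and masses are not known exactly. Their poses are not given: they have to be found in the camera images.
- charger: Charger fixed to the bench: battery seat 88 mm wide with grey deck and rails; black housing (x = 60 to 90 mm, 58 mm high) behind its inner end. Origin on the bench under the seat; z up, +x the level direction in which a pack is slid IN, y across. Deck top at z = 30 mm. Rigid stop at x = 40 mm. The locked pack starts with its origin near x = -2, y = 0, z = 30 mm, facing +x.
- charger_mouth (a point): Mouth of the charger's rails, mid-width on the deck, 35 mm outward (-x) of the charger's origin, z = 30 mm. Rails run from here to x = +58 mm of the origin: walls 58 mm apart, lips 40 mm apart, lip underside 7.6 mm and top 12 mm above the deck. Outside it a lead-in flares 8 mm each side and to 16 mm above the deck; the deck starts 13 mm outside after a short ramp.
- charger_press (a point): Middle of the top of the charger's green catch paddle (38 mm along x, 40 mm across y), 76 mm outward (-x) of the charger's origin, 1 mm below deck level. The paddle goes straight down; nothing stands at its sides. When it is down, a sprung ejector in the stop (4 to 6 N) pushes the pack outward about 13 mm; its foot then keeps the catch down.
- charger_catch (a joint): How far the charger's catch is pressed down, m: 0 up, 0.009 fully down. It frees the pack beyond about 0.006. Spring 2.5 to 5 N, plus a few newtons of rubbing while the pack leans on it. Its tooth stands 6 mm above the deck, upright inner face 12 mm outward of the charger's origin, outer side a 30 degree ramp.
- light: Yellow work light fixed to the bench: a seat just like the charger's (origin on the bench, +x slide-in, deck at z = 30 mm) and a yellow housing (x = 63 to 103 mm, 71 mm high) behind it. Its stop, ejector and catch share one carriage set by hand: all lie 0 to 14 mm further in (+x) than the charger's. This is not measured: home must be felt. A locked pack's origin is at x = -2 to +12 mm.
- light_mouth (a point): Mouth of the light's rails, mid-width on the deck, 35 mm outward (-x) of the light's origin; rails and lead-in as in the charger. From here the foot's front meets the catch's ramp after 10 to 24 mm (up to 5 N), then free sliding, then the ejector for the last 14 mm (4 to 6 N), then a rigid stop. The catch clicks up in the last 2 mm before the stop; up to 15 N of push is needed.
- light_catch (a joint): How far the light's catch is pressed down, m: 0 up, 0.009 fully down. 0.004 to 0.006 while the pack's foot passes over it; springs back to 0 when the pack locks.
- pack: Blue battery pack, about 0.3 kg, 80 x 56 x 57 mm. Origin mid-width on the sole of its foot, in the middle of the blue body's length; z up, +x its front, slid in first. Foot plate x = -10 to 40 mm, 56 mm wide (y), z = 0 to 6 mm; neck 34 mm wide to z = 19 mm; blue body x = -40 to 40 mm, 46 mm wide (y), z = 19 to 57 mm: grip it across y from above.
- gear: Bystander: grey gear, 56 mm across, 21 mm high; origin under its middle.
- wrench: Bystander: steel spanner, 144 x 20 x 7 mm; origin under its middle.
- nylon_gear: Bystander: small cream gear, 40 mm across, 17 mm high; origin under its middle.
- tape: Bystander: flat roll of grey tape, 100 mm across, 22 mm high; origin under its middle.

How it is judged:
By the outcome, as a careful person would: the job done as asked, in the order asked, and still so for the second after the job is handed in, with the robot touching nothing.
It also fails if it takes over 70 s, if anything falls off the work surface, if the arm or the gripper's body presses on something with over 40 N, if the wrist force passes 120 N, or if a joint passes its speed limit or range.

## Working session

There is one attempt and no reset: what is moved stays moved. The work goes in short steps, Python scripts to look and compute and a tool call to move; the robot and the scene stay as the last step left them, time stands still between calls to the robot, and variables do not carry over. Pictures are saved under pics/ and viewed, at most 10 in all, crops included, and the job is handed in when it is done.

Besides the shell and the picture viewer there is one more tool, called after "Request:" by a JSON object that holds its "method" and its "body", one argument or row to a line. apply_moves: Moves the arm, as the interface text tells. Its arguments: {"type":"object","properties":{"rows":{"type":"array","items":{"type":"object","properties":{"x":{"type":"number"},"y":{"type":"number"},"z":{"type":"number"},"wx":{"type":"number"},"wy":{"type":"number"},"wz":{"type":"number"},"gripper":{"type":"number"}}}},"force":{"type":"number"}},"required":["rows"]}

```bash
mkdir -p pics; cat > h.py <<'E'
import numpy as np, cv2
from workcell import ctrl
from scipy.spatial.transform import Rotation as R
def pix2plane(s,uv,z):
    uv=np.atleast_2d(np.array(uv,float))
    K=np.array(s["mtx"]);a=(uv-[K[0,2],K[1,2]])/[K[0,0],K[1,1]]
    p=a.copy()
    for _ in range(20): p=a/(1+s["k1"]*(p**2).sum(1,keepdims=True))
    d=np.c_[p[:,0],-p[:,1],-np.ones(len(p))]
    A=np.array(s["attitude"]);A=A if A.shape==(3,3) else R.from_quat(A).as_matrix()
    d=d@A.T;o=np.array(s["origin"])
    return o+d*((z-o[2])/d[:,2])[:,None]
def save(s,n): cv2.imwrite(f"pics/{n}.png",s["frame"][:,:,::-1])
E
python3 - <<'E'
from h import *
for c in ["scene","side","wrist"]:
    s=ctrl.snapshot(c); save(s,c+"1"); print(c,np.round(s["origin"],3),np.round(s["attitude"],3),s["k1"],np.round(s["mtx"],1).tolist())
    for n in ["charger","light","pack","charger_catch","light_catch","charger_press","charger_mouth","light_mouth","gear","wrench","nylon_gear","tape"]:
        try:
            r=ctrl.search_frame(s,n); print(n,[(np.round(d["position"],3).tolist(),round(d["score"],2)) for d in r[:2]])
        except Exception as e: print(n,e)
print(ctrl.sense())
im=[cv2.imread(f"pics/{c}1.png") for c in ["scene","side","wrist"]]
cv2.imwrite("pics/all.png",cv2.resize(np.vstack([np.hstack(im[:2]),np.hstack([im[2],im[2]*0])]),(800,600)))
E
```

```text
scene [ 0.026 -0.666  0.518] [ 0.529 -0.135 -0.196  0.815] -0.1727666476793561 [[482.4, 0.0, 251.3], [0.0, 482.4, 199.7], [0.0, 0.0, 1.0]]
charger [([0.438, 0.251, 0.048], 0.97)]
light [([0.441, -0.026, 0.031], 0.71)]
pack [([0.451, 0.321, 0.084], 0.84)]
charger_catch []
light_catch [([0.456, 0.067, 0.032], 0.76)]
charger_press []
charger_mouth [([0.444, 0.254, 0.042], 0.93)]
light_mouth [([0.437, -0.024, 0.036], 0.95)]
gear [([0.437, -0.023, 0.035], 0.53), ([0.452, 0.321, 0.082], 0.17)]
wrench []
nylon_gear []
tape [([0.466, 0.561, 0.02], 0.91)]
side [0.623 0.766 1.011] [0.024 0.243 0.966 0.085] -0.18622984744594434 [[458.1, 0.0, 258.9], [0.0, 458.1, 186.7], [0.0, 0.0, 1.0]]
charger [([0.473, 0.37, 0.032], 0.66)]
light [([0.463, 0.01, 0.031], 0.76)]
pack [([0.468, 0.349, 0.09], 0.9)]
charger_catch [([0.474, 0.411, 0.023], 0.64)]
light_catch []
charger_press [([0.467, 0.413, 0.026], 0.57)]
charger_mouth [([0.474, 0.375, 0.03], 0.74)]
light_mouth [([0.465, 0.008, 0.03], 0.73)]
gear [([0.582, -0.035, 0.016], 0.58)]
wrench [([0.585, 0.293, 0.008], 0.59)]
nylon_gear []
tape []
wrist [0.6
[... 461 characters left out ...]
: 1.95, 'q': array([-8.25825575e-02,  1.23804650e-01,  1.65032327e+00, -1.26079661e-05,
        1.36749891e+00, -8.25724660e-02]), 'joint_vel': array([ 0.00145358,  0.00151624,  0.00091912, -0.00137017,  0.00149671,
        0.00148668]), 'joint_torque': array([ 2.38255407e-04, -4.17564082e+01, -3.60218024e+01,  7.74993142e-02,
        4.29695472e-02, -1.36806628e-05]), 'ee_pos': array([ 6.49977489e-01, -1.94867687e-05,  2.14639425e-01]), 'tool_rot': array([ 7.07109449e-01,  7.07104113e-01, -1.57579843e-05, -9.04981474e-06]), 'force': array([-0.76651632,  0.12467528,  0.11268586]), 'ft_torque': array([ 0.01393632,  0.00087295, -0.0236034 ]), 'gripper_force': 0.0, 'width': 0.09498690525278719}
```

View pics/all.png

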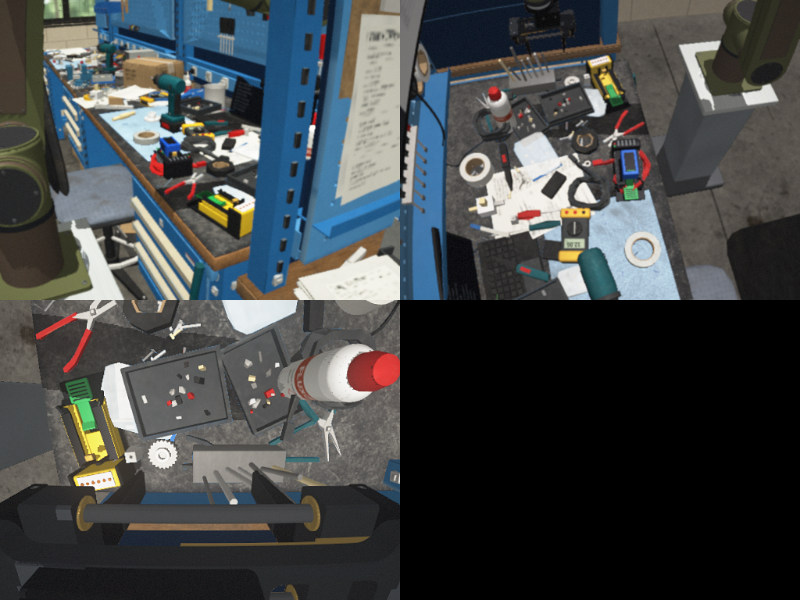

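Request:
{"method": "apply_moves", "body": {
  "rows": [
    {"x":-0.03,"y":0.05,"z":0.02},
    {"x":-0.03,"y":0.05,"z":0.02},
    {"x":-0.03,"y":0.05,"z":0.02},
    {"x":-0.03,"y":0.05,"z":0.02},
    {"x":-0.03,"y":0.05},
    {"y":0.05},
    {},
    {}
  ]
}}

```text
$.rows[0]: bad value
```

```bash
python3 - <<'E'
from h import *
s=ctrl.snapshot("wrist"); save(s,"w2"); 
import pickle; pickle.dump({k:s[k] for k in s},open("w2.pkl","wb"))
print(np.round(s["origin"],3),ctrl.sense()["ee_pos"])
for n in ["charger","pack","charger_press","charger_mouth","light","light_catch","light_mouth"]:
    r=ctrl.search_frame(s,n); print(n,[(np.round(d["position"],3).tolist(),round(d["score"],2)) for d in r[:2]])
cv2.imwrite("pics/w2b.png",cv2.resize(s["frame"][:,:,::-1],(800,600),interpolation=cv2.INTER_CUBIC))
E
```

```text
[0.65  0.076 0.384] [ 6.49997173e-01 -3.26847566e-05  2.14660301e-01]
charger []
pack []
charger_press []
charger_mouth []
light [([0.468, 0.008, 0.039], 0.87)]
light_catch [([0.454, 0.066, 0.028], 0.85)]
light_mouth [([0.464, 0.006, 0.034], 0.56)]
```

View pics/w2b.png

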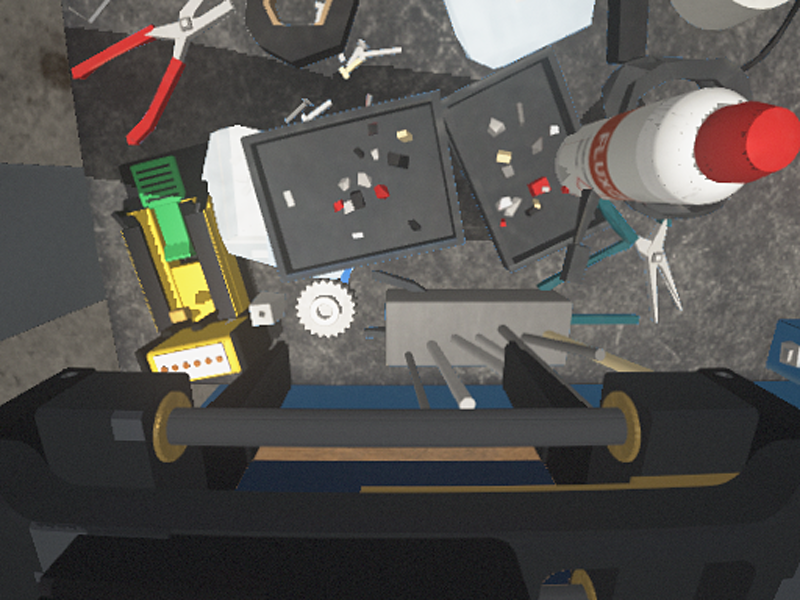

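The move call was refused, so the arm hasn't moved. The picture shows the light at left, with its green paddle near (155,180) and housing near (195,360). I'll retry with full rows.

Request:
{"method": "apply_moves", "body": {
  "rows": [
    {"x":-0.03,"y":0.05,"z":0.02,"wx":0,"wy":0,"wz":0,"gripper":1},
    {"x":-0.03,"y":0.05,"z":0.02,"wx":0,"wy":0,"wz":0,"gripper":1},
    {"x":-0.03,"y":0.05,"z":0.02,"wx":0,"wy":0,"wz":0,"gripper":1},
    {"x":-0.03,"y":0.05,"z":0.02,"wx":0,"wy":0,"wz":0,"gripper":1},
    {"x":-0.03,"y":0.05,"z":0,"wx":0,"wy":0,"wz":0,"gripper":1},
    {"x":0,"y":0.05,"z":0,"wx":0,"wy":0,"wz":0,"gripper":1},
    {"x":0,"y":0,"z":0,"wx":0,"wy":0,"wz":0,"gripper":1},
    {"x":0,"y":0,"z":0,"wx":0,"wy":0,"wz":0,"gripper":1}
  ]
}}

```text
clock: 3.35
ee_pos: [0.5, 0.2997, 0.2945]
tool_rot: [0.707, 0.707, -0.0, 0.0]
force: [0.3, -0.0, -0.5]
width: 0.0953
gripper_force: 0.0
```

```bash
python3 - <<'E'
from h import *
import pickle
s=ctrl.snapshot("wrist"); pickle.dump(s,open("w3.pkl","wb"))
print(np.round(s["origin"],3),ctrl.sense()["ee_pos"],ctrl.sense()["clock"])
for n in ["charger","pack","charger_press","charger_mouth","light","light_catch","light_mouth"]:
    r=ctrl.search_frame(s,n); print(n,[(np.round(d["position"],3).tolist(),round(d["score"],2)) for d in r[:2]])
cv2.imwrite("pics/w3b.png",cv2.resize(s["frame"][:,:,::-1],(800,600),interpolation=cv2.INTER_CUBIC))
E
```

```text
[0.5   0.376 0.463] [0.50017189 0.29920073 0.29452698] 3.4
charger [([0.467, 0.345, 0.043], 0.63), ([0.469, 0.411, 0.03], 0.3)]
pack [([0.464, 0.345, 0.086], 0.78)]
charger_press [([0.468, 0.411, 0.028], 0.68)]
charger_mouth [([0.469, 0.414, 0.033], 0.74), ([0.471, 0.34, 0.042], 0.65)]
light [([0.453, 0.05, 0.033], 0.58)]
light_catch [([0.457, 0.044, 0.027], 0.87)]
light_mouth [([0.451, 0.048, 0.029], 0.77), ([0.469, 0.342, 0.041], 0.19)]
```

View pics/w3b.png

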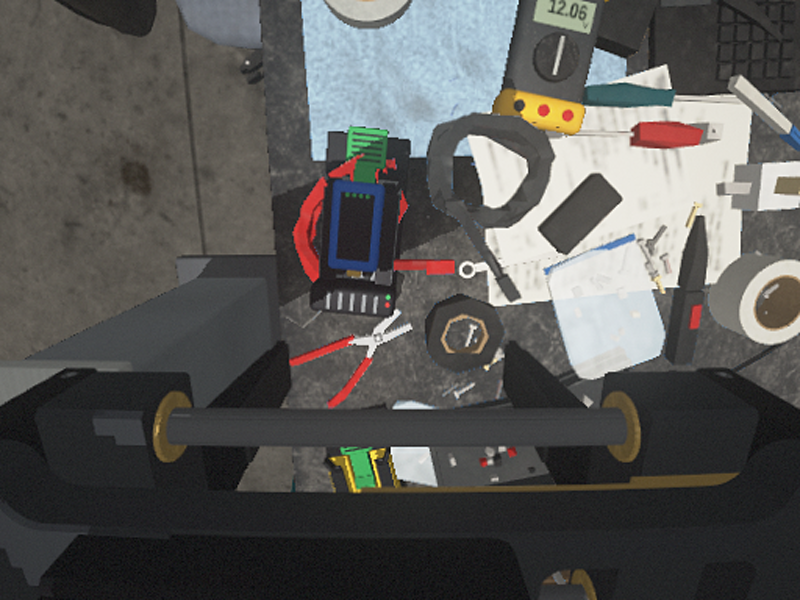

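The charger stands at about (355,220), with its green paddle at the top (368,148) and the pack on the deck. Its inner end points down in the image (-y), and the light's paddle shows at (360,470). Next I'll unproject the colour regions at their known heights.

```bash
cat > m.py <<'E'
from h import *
import pickle
def green(s):
    h=cv2.cvtColor(s["frame"],cv2.COLOR_RGB2HSV);return (cv2.inRange(h,(55,90,50),(80,255,255))>0)
def blue(s):
    h=cv2.cvtColor(s["frame"],cv2.COLOR_RGB2HSV);return (cv2.inRange(h,(105,140,50),(125,255,255))>0)
def rect(s,mask,z):
    v,u=np.nonzero(mask);P=pix2plane(s,np.c_[u,v],z)[:,:2]
    c,wh,a=cv2.minAreaRect((P*1000).astype(np.float32));return np.round(c,1),np.round(wh,1),round(a,1),len(u)
E
python3 - <<'E'
from m import *
s=pickle.load(open("w3.pkl","rb"))
m=blue(s);n,l,st,_=cv2.connectedComponentsWithStats(m.astype(np.uint8));
k=[i for i in range(1,n) if st[i,4]>150];print([st[i].tolist() for i in k])
for i in k: print(rect(s,l==i,.087))
for nm in ("w2","w3"):
  s2=pickle.load(open(nm+".pkl","rb")) if nm=="w3" else pickle.load(open("w2.pkl","rb"))
  m=green(s2);n,l,st,_=cv2.connectedComponentsWithStats(m.astype(np.uint8))
  for i in range(1,n):
    if st[i,4]>100: print(nm,st[i].tolist(),rect(s2,l==i,.029))
a=pickle.load(open("w2.pkl","rb"))["frame"][85:250,60:180];b=s["frame"][70:210,180:280]
A=cv2.resize(a,None,fx=3.6,fy=3.6,interpolation=cv2.INTER_CUBIC);B=cv2.resize(b,None,fx=3.6,fy=3.6,interpolation=cv2.INTER_CUBIC)
c=np.zeros((600,800,3),np.uint8);c[:A.shape[0],:432]=A[:600];c[:B.shape[0],435:435+360]=B
cv2.imwrite("pics/crop.png",c[:,:,::-1])
E
```

```text
[[210, 115, 36, 59, 857]]
(array([462.5, 341.7]), array([78.4, 45.1]), 84.1, 857)
w2 [83, 100, 42, 67, 1282] (array([454.1,  59.1]), array([40.5, 84.5]), 11.8, 1282)
w3 [221, 81, 28, 36, 621] (array([468.6, 407.6]), array([51.9, 39.7]), 84.3, 621)
w3 [217, 286, 23, 27, 338] (array([451.4,  43.5]), array([38.2, 61.1]), 4.4, 338)
```

View pics/crop.png

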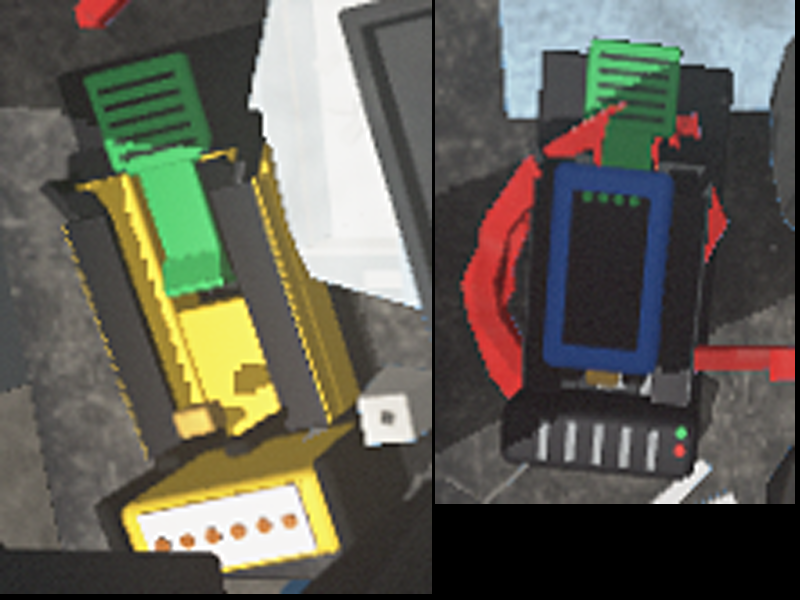

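Request:
{"method": "apply_moves", "body": {
  "rows": [
    {"x":-0.015,"y":0.04,"z":-0.03,"wx":0,"wy":0,"wz":-5.9,"gripper":0},
    {"x":-0.015,"y":0.04,"z":-0.03,"wx":0,"wy":0,"wz":0,"gripper":0},
    {"x":0,"y":0.037,"z":-0.04,"wx":0,"wy":0,"wz":0,"gripper":0},
    {"x":0,"y":0,"z":-0.05,"wx":0,"wy":0,"wz":0,"gripper":0},
    {"x":0,"y":0,"z":-0.05,"wx":0,"wy":0,"wz":0,"gripper":0},
    {"x":0,"y":0,"z":-0.04,"wx":0,"wy":0,"wz":0,"gripper":0},
    {"x":0,"y":0,"z":-0.015,"wx":0,"wy":0,"wz":0,"gripper":0},
    {"x":0,"y":0,"z":0,"wx":0,"wy":0,"wz":0,"gripper":0},
    {"x":0,"y":0,"z":0,"wx":0,"wy":0,"wz":0,"gripper":0}
  ]
}}

```text
clock: 4.88
ee_pos: [0.4715, 0.418, 0.0421]
tool_rot: [0.743, 0.67, 0.002, 0.0]
force: [-0.6, 0.1, 0.7]
width: 0.0105
gripper_force: 0.0
```

```bash
python3 - <<'E'
from m import *
s=ctrl.snapshot("wrist"); a=ctrl.snapshot("side")
A=cv2.resize(s["frame"],(400,300));B=cv2.resize(a["frame"][100:300,200:460],(400,300),interpolation=cv2.INTER_CUBIC)
cv2.imwrite("pics/press.png",np.hstack([A,B])[:,:,::-1]);print(ctrl.sense()["ee_pos"],ctrl.sense()["force"])
E
```

```text
[0.47141218 0.4180042  0.04219396] [ 0.4043397  -0.04024817  0.16685495]
```

View pics/press.png

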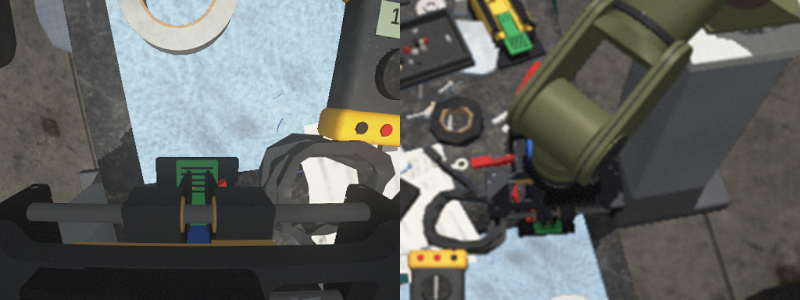

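The closed fingers stand over the green paddle, at left (190,195), in line with it. I'll press slowly.

Request:
{"method": "apply_moves", "body": {
  "rows": [
    {"x":0,"y":0,"z":-0.006,"wx":0,"wy":0,"wz":0,"gripper":0},
    {"x":0,"y":0,"z":-0.006,"wx":0,"wy":0,"wz":0,"gripper":0},
    {"x":0,"y":0,"z":-0.002,"wx":0,"wy":0,"wz":0,"gripper":0},
    {"x":0,"y":0,"z":-0.002,"wx":0,"wy":0,"wz":0,"gripper":0},
    {"x":0,"y":0,"z":-0.002,"wx":0,"wy":0,"wz":0,"gripper":0},
    {"x":0,"y":0,"z":0,"wx":0,"wy":0,"wz":0,"gripper":0}
  ]
}}

```text
clock: 5.72
ee_pos: [0.4703, 0.4172, 0.0218]
tool_rot: [0.743, 0.67, 0.0, 0.0]
force: [0.2, 0.6, 4.4]
width: 0.0002
gripper_force: 2.0
```

Request:
{"method": "apply_moves", "body": {
  "rows": [
    {"x":0,"y":0,"z":-0.001,"wx":0,"wy":0,"wz":0,"gripper":0},
    {"x":0,"y":0,"z":-0.0005,"wx":0,"wy":0,"wz":0,"gripper":0},
    {"x":0,"y":0,"z":0,"wx":0,"wy":0,"wz":0,"gripper":0},
    {"x":0,"y":0,"z":0,"wx":0,"wy":0,"wz":0,"gripper":0}
  ]
}}

```text
clock: 6.22
ee_pos: [0.4703, 0.4172, 0.0204]
tool_rot: [0.743, 0.67, 0.0, 0.0]
force: [1.6, 1.4, 4.3]
width: 0.0001
gripper_force: 2.2
```

```bash
python3 - <<'E'
from m import *
s=ctrl.snapshot("side");r=ctrl.search_frame(s,"pack");print([(d["position"],d["score"]) for d in r[:2]])
m=blue(s);n,l,st,_=cv2.connectedComponentsWithStats(m.astype(np.uint8))
for i in range(1,n):
    if st[i,4]>60: print(st[i].tolist(),rect(s,l==i,.087))
print(ctrl.sense()["force"],ctrl.sense()["ee_pos"])
E
```

```text
[]
[27, 103, 14, 27, 118] (array([1081. ,  -34.5]), array([36.8, 87.2]), 4.8, 118)
[46, 104, 15, 18, 91] (array([1027.3,  -38.8]), array([40.2, 50.2]), 16.5, 91)
[16, 249, 40, 47, 657] (array([1048.9,  400.9]), array([106.9,  93.5]), 86.0, 657)
[22, 300, 21, 21, 82] (array([1048.4,  479.2]), array([32.7, 61.8]), 52.9, 82)
[16, 309, 14, 20, 77] (array([1085.,  501.]), array([24. , 46.3]), 26.9, 77)
[53, 328, 5, 39, 62] (array([1005.6,  570.9]), array([79.2,  9. ]), 88.4, 62)
[ 0.61935415 -0.05081463  4.62389282] [0.47023862 0.41717157 0.02036824]
```

Pack should have ejected. Rise, open, and look from above.

Request:
{"method": "apply_moves", "body": {
  "rows": [
    {"x":0,"y":0,"z":0.01,"wx":0,"wy":0,"wz":0,"gripper":0},
    {"x":0,"y":0,"z":0.03,"wx":0,"wy":0,"wz":0,"gripper":0},
    {"x":0,"y":0,"z":0.05,"wx":0,"wy":0,"wz":0,"gripper":0},
    {"x":0,"y":-0.02,"z":0.05,"wx":0,"wy":0,"wz":0,"gripper":1},
    {"x":-0.002,"y":-0.03,"z":0.05,"wx":0,"wy":0,"wz":0,"gripper":1},
    {"x":-0.002,"y":-0.05,"z":0.02,"wx":0,"wy":0,"wz":0,"gripper":1},
    {"x":0,"y":0,"z":0,"wx":0,"wy":0,"wz":0,"gripper":1},
    {"x":0,"y":0,"z":0,"wx":0,"wy":0,"wz":0,"gripper":1}
  ]
}}

```text
clock: 7.32
ee_pos: [0.4651, 0.3168, 0.229]
tool_rot: [0.743, 0.67, -0.001, -0.001]
force: [-1.0, -0.5, 0.1]
width: 0.0449
gripper_force: 0.0
```

```bash
python3 - <<'E'
from m import *
s=ctrl.snapshot("wrist");print(ctrl.sense()["ee_pos"])
for nm,f,z in (("b",blue,.087),("g",green,.029),("gdown",green,.021)):
  m=f(s);n,l,st,_=cv2.connectedComponentsWithStats(m.astype(np.uint8))
  for i in range(1,n):
    if st[i,4]>150: print(nm,st[i].tolist(),rect(s,l==i,z))
E
```

```text
[0.46504369 0.31703724 0.22846595]
b [230, 121, 39, 68, 1196] (array([463. , 352.7]), array([78.4, 44.5]), 84.5, 1196)
g [235, 89, 30, 27, 499] (array([469.1, 415.7]), array([33. , 38.8]), 84.1, 499)
g [244, 301, 27, 11, 202] (array([447.5,  97.4]), array([20. , 43.2]), 84.2, 202)
gdown [235, 89, 30, 27, 499] (array([469. , 416.2]), array([33.7, 39.6]), 84.1, 499)
gdown [244, 301, 27, 11, 202] (array([446.9,  91.1]), array([20.4, 44.2]), 84.2, 202)
```

Request:
{"method": "apply_moves", "body": {
  "rows": [
    {"x":-0.002,"y":0.036,"z":0,"wx":0,"wy":0,"wz":0,"gripper":1},
    {"x":0,"y":0,"z":-0.03,"wx":0,"wy":0,"wz":0,"gripper":1},
    {"x":0,"y":0,"z":-0.03,"wx":0,"wy":0,"wz":0,"gripper":1},
    {"x":0,"y":0,"z":-0.03,"wx":0,"wy":0,"wz":0,"gripper":1},
    {"x":0,"y":0,"z":0,"wx":0,"wy":0,"wz":0,"gripper":1},
    {"x":0,"y":0,"z":0,"wx":0,"wy":0,"wz":0,"gripper":1},
    {"x":0,"y":0,"z":0,"wx":0,"wy":0,"wz":0,"gripper":1}
  ]
}}

```text
clock: 8.25
ee_pos: [0.4648, 0.3537, 0.1418]
tool_rot: [0.742, 0.67, 0.001, 0.0]
force: [0.4, -0.4, 0.4]
width: 0.0952
gripper_force: 0.0
```

Request:
{"method": "apply_moves", "body": {
  "force": 25,
  "rows": [
    {"x":-0.0015,"y":0,"z":-0.03,"wx":0,"wy":0,"wz":0,"gripper":1},
    {"x":0,"y":0,"z":-0.03,"wx":0,"wy":0,"wz":0,"gripper":1},
    {"x":0,"y":0,"z":-0.027,"wx":0,"wy":0,"wz":0,"gripper":1},
    {"x":0,"y":0,"z":0,"wx":0,"wy":0,"wz":0,"gripper":0.6},
    {"x":0,"y":0,"z":0,"wx":0,"wy":0,"wz":0,"gripper":0.4},
    {"x":0,"y":0,"z":0,"wx":0,"wy":0,"wz":0,"gripper":0.4},
    {"x":0,"y":0,"z":0,"wx":0,"wy":0,"wz":0,"gripper":0.4},
    {"x":0,"y":0,"z":0,"wx":0,"wy":0,"wz":0,"gripper":0.4},
    {"x":0,"y":0,"z":0,"wx":0,"wy":0,"wz":0,"gripper":0.4}
  ]
}}

```text
clock: 9.38
ee_pos: [0.4627, 0.3531, 0.0535]
tool_rot: [0.743, 0.67, 0.0, 0.0]
force: [0.0, 0.2, 1.4]
width: 0.0454
gripper_force: 25.0
```

Request:
{"method": "apply_moves", "body": {
  "rows": [
    {"x":0.0004,"y":0.004,"z":0,"wx":0,"wy":0,"wz":0,"gripper":0.4},
    {"x":0.0008,"y":0.008,"z":0,"wx":0,"wy":0,"wz":0,"gripper":0.4},
    {"x":0.0008,"y":0.008,"z":0,"wx":0,"wy":0,"wz":0,"gripper":0.4},
    {"x":0,"y":0,"z":0,"wx":0,"wy":0,"wz":0,"gripper":0.4}
  ]
}}

```text
clock: 9.88
ee_pos: [0.4646, 0.3742, 0.0533]
tool_rot: [0.742, 0.67, 0.001, -0.0]
force: [-0.4, 1.6, 0.4]
width: 0.0463
gripper_force: 25.0
```

Request:
{"method": "apply_moves", "body": {
  "rows": [
    {"x":0.001,"y":0.01,"z":0,"wx":0,"wy":0,"wz":0,"gripper":0.4},
    {"x":0.001,"y":0.01,"z":0,"wx":0,"wy":0,"wz":0,"gripper":0.4},
    {"x":0.001,"y":0.01,"z":0,"wx":0,"wy":0,"wz":0,"gripper":0.4},
    {"x":0.001,"y":0.01,"z":0,"wx":0,"wy":0,"wz":0,"gripper":0.4},
    {"x":0.001,"y":0.01,"z":0,"wx":0,"wy":0,"wz":0,"gripper":0.4},
    {"x":0.001,"y":0.01,"z":0,"wx":0,"wy":0,"wz":0,"gripper":0.4},
    {"x":0.001,"y":0.007,"z":0.001,"wx":0,"wy":0,"wz":0,"gripper":0.4},
    {"x":0,"y":0,"z":0,"wx":0,"wy":0,"wz":0,"gripper":0.4}
  ]
}}

```text
clock: 10.88
ee_pos: [0.4714, 0.4404, 0.0539]
tool_rot: [0.742, 0.67, -0.0, -0.0]
force: [0.5, 0.9, -2.5]
width: 0.0462
gripper_force: 25.0
```

Request:
{"method": "apply_moves", "body": {
  "rows": [
    {"x":0,"y":0,"z":0.02,"wx":0,"wy":0,"wz":0,"gripper":0.4},
    {"x":0,"y":0,"z":0.05,"wx":0,"wy":0,"wz":0,"gripper":0.4},
    {"x":0,"y":0,"z":0.05,"wx":0,"wy":0,"wz":0,"gripper":0.4},
    {"x":0,"y":-0.02,"z":0.05,"wx":0,"wy":0,"wz":0,"gripper":0.4},
    {"x":0.02,"y":-0.04,"z":0.03,"wx":0,"wy":0,"wz":2,"gripper":0.4},
    {"x":0.02,"y":-0.05,"z":0.01,"wx":0,"wy":0,"wz":2,"gripper":0.4},
    {"x":0.02,"y":-0.05,"z":0,"wx":0,"wy":0,"wz":2,"gripper":0.4},
    {"x":0.02,"y":-0.05,"z":0,"wx":0,"wy":0,"wz":2,"gripper":0.4},
    {"x":0.02,"y":-0.05,"z":0,"wx":0,"wy":0,"wz":2,"gripper":0.4},
    {"x":0.02,"y":-0.05,"z":0,"wx":0,"wy":0,"wz":0.9,"gripper":0.4},
    {"x":0.02,"y":-0.05,"z":0,"wx":0,"wy":0,"wz":0,"gripper":0.4},
    {"x":0.01,"y":-0.04,"z":0,"wx":0,"wy":0,"wz":0,"gripper":0.4}
  ]
}}

```text
clock: 12.38
ee_pos: [0.6219, 0.0375, 0.2658]
tool_rot: [0.676, 0.737, 0.001, 0.001]
force: [-0.3, 0.6, -3.6]
width: 0.0462
gripper_force: 25.0
```

Request:
{"method": "apply_moves", "body": {
  "rows": [
    {"x":0,"y":0,"z":0,"wx":0,"wy":0,"wz":0,"gripper":0.4},
    {"x":0,"y":0,"z":0,"wx":0,"wy":0,"wz":0,"gripper":0.4},
    {"x":0,"y":0,"z":0,"wx":0,"wy":0,"wz":0,"gripper":0.4}
  ]
}}

```text
clock: 12.75
ee_pos: [0.6212, 0.041, 0.2647]
tool_rot: [0.675, 0.738, 0.0, 0.0]
force: [-0.1, 0.4, -1.9]
width: 0.0464
gripper_force: 25.0
```

```bash
python3 - <<'E'
from m import *
s=ctrl.snapshot("wrist");pickle.dump(s,open("w4.pkl","wb"));print(ctrl.sense()["ee_pos"],ctrl.sense()["clock"],ctrl.sense()["width"])
t=ctrl.snapshot("side");pickle.dump(t,open("s4.pkl","wb"))
m=green(s);n,l,st,_=cv2.connectedComponentsWithStats(m.astype(np.uint8))
k=[i for i in range(1,n) if st[i,4]>150]
for i in k: print(st[i].tolist(),rect(s,l==i,.029))
x,y,w,h,_=st[max(k,key=lambda i:st[i,4])]
y0=max(y-15,0);x0=max(x-30,0);c=s["frame"][y0:y0+150,x0:x0+200];print(x0,y0,c.shape)
cv2.imwrite("pics/light4.png",cv2.resize(c,None,fx=4,fy=4,interpolation=cv2.INTER_CUBIC)[:,:,::-1])
E
```

```text
[0.6212013  0.04108693 0.26457469] 12.8 0.04610444237568393
[128, 121, 30, 57, 981] (array([453.3,  59.1]), array([40.2, 84.8]), 11.3, 981)
98 106 (150, 200, 3)
```

View pics/light4.png

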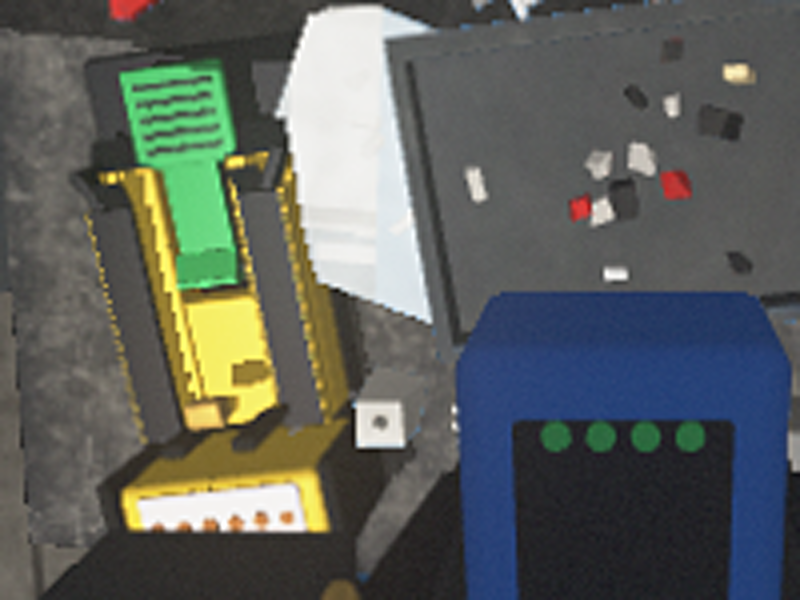

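```bash
python3 - <<'E'
from m import *
s=pickle.load(open("w4.pkl","rb"))
def f(p,z): return np.round(pix2plane(s,np.array(p)/4+[98,106]-.375,z)[:,:2]*1000,1)
for n,p in (("LO",[(90,210),(145,440)]),("LI",[(132,205),(187,428)]),("RI",[(230,190),(276,412)]),("RO",[(276,185),(325,420)])):
    P=f(p,.042);d=P[0]-P[1];print(n,P.tolist(),np.degrees(np.arctan2(d[1],d[0])),np.hypot(*d))
print("paddle",f([(120,70),(220,60),(236,157),(143,167)],.029).tolist())
print("house top front edge",f([(122,488),(318,465)],.071).tolist())
E
```

```text
LO [[419.7, 45.5], [437.9, -44.7]] 101.4076233930162 92.01782436028358
LI [[435.9, 48.7], [454.9, -38.0]] 102.3607648440059 88.75747855814743
RI [[473.0, 57.4], [490.4, -28.1]] 101.50310699328834 87.25256443222743
RO [[490.2, 60.6], [509.8, -29.6]] 102.25949933045605 92.30492944583187
paddle [[426.6, 97.0], [464.6, 103.5], [470.7, 68.1], [434.6, 61.4]]
house top front edge [[441.4, -52.7], [515.1, -36.5]]
```

The crop shows the light's grey lips from (110,210) to (165,430) and (250,190) to (300,415), with the paddle at (178,115). By my measurement its axis is at 101.9°, the mouth is about 42 mm inward along it, and the spacing and lengths match the given sizes. Now I'll bring the pack in front of the mouth.

Request:
{"method": "apply_moves", "body": {
  "rows": [
    {"x":-0.03,"y":0.015,"z":0,"wx":0,"wy":0,"wz":3,"gripper":0.4},
    {"x":-0.04,"y":0.02,"z":0,"wx":0,"wy":0,"wz":3.8,"gripper":0.4},
    {"x":-0.04,"y":0.02,"z":0,"wx":0,"wy":0,"wz":0,"gripper":0.4},
    {"x":-0.04,"y":0.0175,"z":-0.03,"wx":0,"wy":0,"wz":0,"gripper":0.4},
    {"x":-0.029,"y":0,"z":-0.05,"wx":0,"wy":0,"wz":0,"gripper":0.4},
    {"x":0,"y":0,"z":-0.05,"wx":0,"wy":0,"wz":0,"gripper":0.4},
    {"x":0,"y":0,"z":-0.04,"wx":0,"wy":0,"wz":0,"gripper":0.4},
    {"x":0,"y":0,"z":-0.02,"wx":0,"wy":0,"wz":0,"gripper":0.4},
    {"x":0,"y":0,"z":0,"wx":0,"wy":0,"wz":0,"gripper":0.4},
    {"x":0,"y":0,"z":0,"wx":0,"wy":0,"wz":0,"gripper":0.4}
  ]
}}

```text
clock: 14.1
ee_pos: [0.4434, 0.1129, 0.0755]
tool_rot: [0.63, 0.776, 0.001, 0.001]
force: [0.4, 0.4, -1.8]
width: 0.0458
gripper_force: 25.0
```

```bash
python3 - <<'E'
from m import *
e=ctrl.sense();print(e["ee_pos"],e["tool_rot"],e["force"],e["ft_torque"])
t=ctrl.snapshot("side");c=t["frame"][40:190,180:380]
w=ctrl.snapshot("scene");d=w["frame"][180:330,180:380]
cv2.imwrite("pics/pre.png",cv2.resize(np.vstack([c,d]),(800,600*2),interpolation=cv2.INTER_CUBIC)[:1200,:,::-1][::2,::2] if 0 else np.hstack([cv2.resize(c,(400,300),interpolation=cv2.INTER_CUBIC),cv2.resize(d,(400,300),interpolation=cv2.INTER_CUBIC)])[:,:,::-1])
m=blue(t);n,l,st,_=cv2.connectedComponentsWithStats(m.astype(np.uint8))
for i in range(1,n):
    if st[i,4]>60: print(st[i].tolist(),rect(t,l==i,e["ee_pos"][2]+.0335))
E
```

```text
[0.44339374 0.11292857 0.07553729] [6.30403579e-01 7.76266787e-01 7.98421668e-04 7.51978443e-04] [ 0.44333927  0.378876   -1.84346567] [0.08137097 0.02206783 0.0211972 ]
[27, 101, 16, 31, 118] (array([1068.4,  -16.1]), array([98.3, 35.7]), 88.2, 118)
[41, 102, 20, 18, 117] (array([1019.7,  -21.2]), array([40.2, 71.1]), 29.6, 117)
[275, 114, 21, 27, 302] (array([442.8, 138.4]), array([53.3, 68.9]), 7.1, 302)
[20, 243, 25, 23, 103] (array([1044.3,  371.4]), array([58.5, 31.2]), 34.5, 103)
[46, 247, 10, 22, 84] (array([1004.9,  380.3]), array([20.9, 49.9]), 1.2, 84)
[17, 262, 41, 52, 625] (array([1031.7,  443.8]), array([ 74.5, 127.7]), 42.1, 625)
[15, 300, 19, 32, 139] (array([1077.3,  502.4]), array([38.7, 68.4]), 28.1, 139)
```

View pics/pre.png

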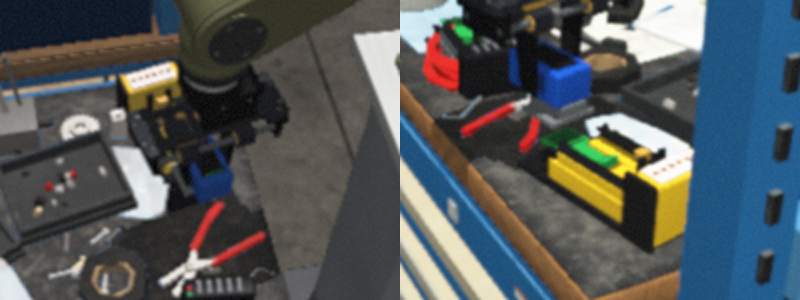

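The pack is level in the gripper, at right (550,75), clear in front of the light's mouth. I'll lower it to deck level and check the force.

Request:
{"method": "apply_moves", "body": {
  "rows": [
    {"x":-0.001,"y":0,"z":-0.01,"wx":0,"wy":0,"wz":0,"gripper":0.4},
    {"x":0,"y":0,"z":-0.007,"wx":0,"wy":0,"wz":0,"gripper":0.4},
    {"x":0,"y":0,"z":-0.004,"wx":0,"wy":0,"wz":0,"gripper":0.4},
    {"x":0,"y":0,"z":0,"wx":0,"wy":0,"wz":0,"gripper":0.4},
    {"x":0,"y":0,"z":0,"wx":0,"wy":0,"wz":0,"gripper":0.4}
  ]
}}

```text
clock: 14.82
ee_pos: [0.4416, 0.1125, 0.0532]
tool_rot: [0.631, 0.776, 0.0, 0.0]
force: [0.1, 0.9, -3.5]
width: 0.0461
gripper_force: 25.0
```

Request:
{"method": "apply_moves", "body": {
  "rows": [
    {"x":0.0005,"y":0,"z":0.001,"wx":0,"wy":0,"wz":0,"gripper":0.4},
    {"x":0.001,"y":-0.0049,"z":0,"wx":0,"wy":0,"wz":0,"gripper":0.4},
    {"x":0.001,"y":-0.0049,"z":0,"wx":0,"wy":0,"wz":0,"gripper":0.4},
    {"x":0.001,"y":-0.0049,"z":0,"wx":0,"wy":0,"wz":0,"gripper":0.4},
    {"x":0.001,"y":-0.0049,"z":0,"wx":0,"wy":0,"wz":0,"gripper":0.4},
    {"x":0,"y":0,"z":0,"wx":0,"wy":0,"wz":0,"gripper":0.4}
  ]
}}

```text
clock: 15.58
ee_pos: [0.4461, 0.0925, 0.0541]
tool_rot: [0.631, 0.776, -0.0, -0.0]
force: [0.3, 0.2, -3.9]
width: 0.046
gripper_force: 25.0
```

Request:
{"method": "apply_moves", "body": {
  "rows": [
    {"x":0.0008,"y":-0.0039,"z":0,"wx":0,"wy":0,"wz":0,"gripper":0.4},
    {"x":0.0008,"y":-0.0039,"z":0,"wx":0,"wy":0,"wz":0,"gripper":0.4},
    {"x":0.0004,"y":-0.002,"z":0,"wx":0,"wy":0,"wz":0,"gripper":0.4},
    {"x":0,"y":0,"z":0,"wx":0,"wy":0,"wz":0,"gripper":0.4}
  ]
}}

```text
clock: 16.08
ee_pos: [0.448, 0.0829, 0.0542]
tool_rot: [0.631, 0.776, 0.0, -0.0]
force: [0.4, -0.6, -2.9]
width: 0.0458
gripper_force: 25.0
```

Request:
{"method": "apply_moves", "body": {
  "rows": [
    {"x":0.0006,"y":-0.0029,"z":0,"wx":0,"wy":0,"wz":0,"gripper":0.4},
    {"x":0.0006,"y":-0.0029,"z":0,"wx":0,"wy":0,"wz":0,"gripper":0.4},
    {"x":0.0006,"y":-0.0029,"z":0,"wx":0,"wy":0,"wz":0,"gripper":0.4},
    {"x":0.0006,"y":-0.0029,"z":0,"wx":0,"wy":0,"wz":0,"gripper":0.4},
    {"x":0,"y":0,"z":0,"wx":0,"wy":0,"wz":0,"gripper":0.4}
  ]
}}

```text
clock: 16.7
ee_pos: [0.4504, 0.0712, 0.0541]
tool_rot: [0.631, 0.776, -0.0, -0.0]
force: [0.8, -0.1, -2.9]
width: 0.0459
gripper_force: 25.0
```

Request:
{"method": "apply_moves", "body": {
  "rows": [
    {"x":0.0006,"y":-0.0029,"z":0,"wx":0,"wy":0,"wz":0,"gripper":0.4},
    {"x":0.0006,"y":-0.0029,"z":0,"wx":0,"wy":0,"wz":0,"gripper":0.4},
    {"x":0.0006,"y":-0.0029,"z":0,"wx":0,"wy":0,"wz":0,"gripper":0.4},
    {"x":0.0006,"y":-0.0029,"z":0,"wx":0,"wy":0,"wz":0,"gripper":0.4},
    {"x":0,"y":0,"z":0,"wx":0,"wy":0,"wz":0,"gripper":0.4}
  ]
}}

```text
clock: 17.32
ee_pos: [0.4527, 0.0599, 0.0541]
tool_rot: [0.631, 0.776, 0.0, -0.0]
force: [-1.0, 4.7, -3.5]
width: 0.046
gripper_force: 25.0
```

Request:
{"method": "apply_moves", "body": {
  "rows": [
    {"x":0.0006,"y":-0.0029,"z":0,"wx":0,"wy":0,"wz":0,"gripper":0.4},
    {"x":0.0006,"y":-0.0029,"z":0,"wx":0,"wy":0,"wz":0,"gripper":0.4},
    {"x":0.0006,"y":-0.0029,"z":0,"wx":0,"wy":0,"wz":0,"gripper":0.4},
    {"x":0.0006,"y":-0.0029,"z":0,"wx":0,"wy":0,"wz":0,"gripper":0.4},
    {"x":0,"y":0,"z":0,"wx":0,"wy":0,"wz":0,"gripper":0.4}
  ]
}}

```text
clock: 17.95
ee_pos: [0.455, 0.0478, 0.0539]
tool_rot: [0.631, 0.776, -0.0, 0.0]
force: [0.1, 1.2, -4.7]
width: 0.0458
gripper_force: 25.0
```

Request:
{"method": "apply_moves", "body": {
  "rows": [
    {"x":0.0006,"y":-0.0029,"z":0,"wx":0,"wy":0,"wz":0,"gripper":0.4},
    {"x":0.0006,"y":-0.0029,"z":0,"wx":0,"wy":0,"wz":0,"gripper":0.4},
    {"x":0.0006,"y":-0.0029,"z":0,"wx":0,"wy":0,"wz":0,"gripper":0.4},
    {"x":0,"y":0,"z":0,"wx":0,"wy":0,"wz":0,"gripper":0.4}
  ]
}}

```text
clock: 18.45
ee_pos: [0.4568, 0.0392, 0.0539]
tool_rot: [0.631, 0.776, -0.0, -0.0]
force: [-0.6, 2.2, -6.4]
width: 0.0456
gripper_force: 25.0
```

Request:
{"method": "apply_moves", "body": {
  "rows": [
    {"x":0.0006,"y":-0.0029,"z":-0.0005,"wx":0,"wy":0,"wz":0,"gripper":0.4},
    {"x":0.0006,"y":-0.0029,"z":0,"wx":0,"wy":0,"wz":0,"gripper":0.4},
    {"x":0.0006,"y":-0.0029,"z":0,"wx":0,"wy":0,"wz":0,"gripper":0.4},
    {"x":0,"y":0,"z":0,"wx":0,"wy":0,"wz":0,"gripper":0.4}
  ]
}}

```text
clock: 18.95
ee_pos: [0.4591, 0.0304, 0.0538]
tool_rot: [0.631, 0.776, -0.0, 0.0]
force: [-0.1, 0.5, -4.5]
width: 0.0458
gripper_force: 25.0
```

Request:
{"method": "apply_moves", "body": {
  "rows": [
    {"x":0.0006,"y":-0.0029,"z":0,"wx":0,"wy":0,"wz":0,"gripper":0.4},
    {"x":0.0006,"y":-0.0029,"z":0,"wx":0,"wy":0,"wz":0,"gripper":0.4},
    {"x":0.0006,"y":-0.0029,"z":0,"wx":0,"wy":0,"wz":0,"gripper":0.4},
    {"x":0,"y":0,"z":0,"wx":0,"wy":0,"wz":0,"gripper":0.4}
  ]
}}

```text
clock: 19.45
ee_pos: [0.4608, 0.0217, 0.0538]
tool_rot: [0.631, 0.776, -0.0, 0.0]
force: [-0.8, 0.9, -5.0]
width: 0.0459
gripper_force: 25.0
```

Request:
{"method": "apply_moves", "body": {
  "force": 35,
  "rows": [
    {"x":0.0004,"y":-0.002,"z":0,"wx":0,"wy":0,"wz":0,"gripper":0.4},
    {"x":0.0004,"y":-0.002,"z":0,"wx":0,"wy":0,"wz":0,"gripper":0.4},
    {"x":0.0004,"y":-0.002,"z":0,"wx":0,"wy":0,"wz":0,"gripper":0.4},
    {"x":0,"y":0,"z":0,"wx":0,"wy":0,"wz":0,"gripper":0.4}
  ]
}}

```text
clock: 19.95
ee_pos: [0.4617, 0.0171, 0.0538]
tool_rot: [0.631, 0.776, 0.001, -0.001]
force: [-1.4, 6.4, -3.1]
width: 0.0455
gripper_force: 35.0
```

Request:
{"method": "apply_moves", "body": {
  "rows": [
    {"x":0.0004,"y":-0.002,"z":0,"wx":0,"wy":0,"wz":0,"gripper":0.4},
    {"x":0.0002,"y":-0.001,"z":0,"wx":0,"wy":0,"wz":0,"gripper":0.4},
    {"x":0,"y":0,"z":0,"wx":0,"wy":0,"wz":0,"gripper":0.4}
  ]
}}

```text
clock: 20.32
ee_pos: [0.4623, 0.0143, 0.0538]
tool_rot: [0.631, 0.776, 0.001, -0.001]
force: [-0.4, 6.1, -2.6]
width: 0.046
gripper_force: 35.0
```

Request:
{"method": "apply_moves", "body": {
  "rows": [
    {"x":0.0002,"y":-0.001,"z":0,"wx":0,"wy":0,"wz":0,"gripper":0.4},
    {"x":0.0002,"y":-0.001,"z":0,"wx":0,"wy":0,"wz":0,"gripper":0.4},
    {"x":0.0002,"y":-0.001,"z":0,"wx":0,"wy":0,"wz":0,"gripper":0.4},
    {"x":0,"y":0,"z":0,"wx":0,"wy":0,"wz":0,"gripper":0.4}
  ]
}}

```text
clock: 20.82
ee_pos: [0.4629, 0.0114, 0.0538]
tool_rot: [0.631, 0.776, 0.001, -0.001]
force: [-0.1, 6.3, -3.2]
width: 0.0461
gripper_force: 35.0
```

Request:
{"method": "apply_moves", "body": {
  "rows": [
    {"x":0.0002,"y":-0.001,"z":0,"wx":0,"wy":0,"wz":0,"gripper":0.4},
    {"x":0.0002,"y":-0.001,"z":0,"wx":0,"wy":0,"wz":0,"gripper":0.4},
    {"x":0,"y":0,"z":0,"wx":0,"wy":0,"wz":0,"gripper":0.4}
  ]
}}

```text
clock: 21.2
ee_pos: [0.4633, 0.0094, 0.0538]
tool_rot: [0.631, 0.776, 0.001, -0.001]
force: [-1.6, 8.1, -2.9]
width: 0.0461
gripper_force: 35.0
```

Request:
{"method": "apply_moves", "body": {
  "rows": [
    {"x":0.0002,"y":-0.001,"z":0,"wx":0,"wy":0,"wz":0,"gripper":0.4},
    {"x":0.0002,"y":-0.001,"z":0,"wx":0,"wy":0,"wz":0,"gripper":0.4},
    {"x":0,"y":0,"z":0,"wx":0,"wy":0,"wz":0,"gripper":0.4}
  ]
}}

```text
clock: 21.58
ee_pos: [0.4638, 0.0071, 0.0537]
tool_rot: [0.631, 0.776, 0.001, -0.001]
force: [-0.7, 4.8, -3.7]
width: 0.0459
gripper_force: 35.0
```

Request:
{"method": "apply_moves", "body": {
  "rows": [
    {"x":0.0002,"y":-0.001,"z":0,"wx":0,"wy":0,"wz":0,"gripper":0.4},
    {"x":0,"y":0,"z":0,"wx":0,"wy":0,"wz":0,"gripper":0.4}
  ]
}}

```text
clock: 21.82
ee_pos: [0.4638, 0.007, 0.0537]
tool_rot: [0.631, 0.776, 0.002, -0.002]
force: [-0.6, 10.1, -1.6]
width: 0.046
gripper_force: 35.0
```

Request:
{"method": "apply_moves", "body": {
  "rows": [
    {"x":0.0002,"y":-0.001,"z":0,"wx":0,"wy":0,"wz":0,"gripper":0.4},
    {"x":0,"y":0,"z":0,"wx":0,"wy":0,"wz":0,"gripper":0.4}
  ]
}}

```text
clock: 22.08
ee_pos: [0.4638, 0.007, 0.0537]
tool_rot: [0.631, 0.776, 0.002, -0.002]
force: [-1.9, 14.1, -0.7]
width: 0.0459
gripper_force: 35.0
```

Request:
{"method": "apply_moves", "body": {
  "rows": [
    {"x":0.0001,"y":-0.0005,"z":0,"wx":0,"wy":0,"wz":0,"gripper":0.4},
    {"x":0,"y":0,"z":0,"wx":0,"wy":0,"wz":0,"gripper":0.4}
  ]
}}

```text
clock: 22.32
ee_pos: [0.4638, 0.007, 0.0537]
tool_rot: [0.631, 0.776, 0.002, -0.003]
force: [-1.9, 15.8, -0.3]
width: 0.0456
gripper_force: 35.0
```

Rigid stop felt at 16 N. I'll ease back to check that the catch holds.

Request:
{"method": "apply_moves", "body": {
  "rows": [
    {"x":-0.0003,"y":0.0015,"z":0,"wx":0,"wy":0,"wz":0,"gripper":0.4},
    {"x":-0.0003,"y":0.0015,"z":0,"wx":0,"wy":0,"wz":0,"gripper":0.4},
    {"x":0,"y":0,"z":0,"wx":0,"wy":0,"wz":0,"gripper":0.4}
  ]
}}

```text
clock: 22.7
ee_pos: [0.4637, 0.0076, 0.0537]
tool_rot: [0.631, 0.776, 0.001, -0.001]
force: [0.2, 5.2, -4.3]
width: 0.046
gripper_force: 35.0
```

Request:
{"method": "apply_moves", "body": {
  "rows": [
    {"x":-0.0003,"y":0.0015,"z":0,"wx":0,"wy":0,"wz":0,"gripper":0.4},
    {"x":0,"y":0,"z":0,"wx":0,"wy":0,"wz":0,"gripper":0.4}
  ]
}}

```text
clock: 22.95
ee_pos: [0.4635, 0.0084, 0.0537]
tool_rot: [0.631, 0.776, 0.0, -0.0]
force: [0.1, 4.7, -3.8]
width: 0.0461
gripper_force: 35.0
```

```bash
python3 - <<'E'
from m import *
s=ctrl.snapshot("wrist");m=green(s);n,l,st,_=cv2.connectedComponentsWithStats(m.astype(np.uint8))
for i in range(1,n):
    if st[i,4]>100:
        for z in (.029,.0245,.021): print(z,st[i].tolist(),rect(s,l==i,z))
cv2.imwrite("pics/lock.png",cv2.resize(s["frame"][100:340,130:382],(630,600),interpolation=cv2.INTER_CUBIC)[:,:,::-1])
E
```

```text
0.029 [226, 94, 57, 84, 3326] (array([450.3,  71.2]), array([39.6, 58.5]), 11.8, 3326)
0.0245 [226, 94, 57, 84, 3326] (array([450.4,  71. ]), array([40.5, 59.9]), 11.8, 3326)
0.021 [226, 94, 57, 84, 3326] (array([450.4,  70.8]), array([41.2, 60.9]), 11.8, 3326)
```

View pics/lock.png

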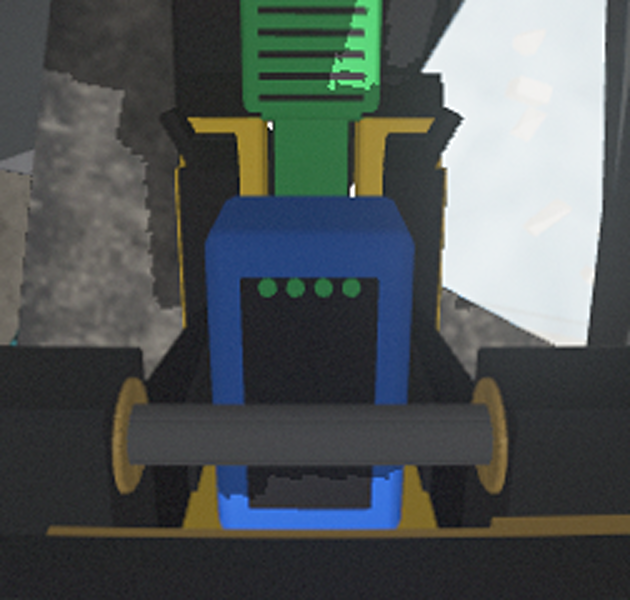

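The pack sits straight between the rails, at (310,360), with the paddle at (310,55). Its apparent width fits a raised paddle best. I'll ease back further to feel for the catch.

Request:
{"method": "apply_moves", "body": {
  "rows": [
    {"x":-0.0002,"y":0.001,"z":0,"wx":0,"wy":0,"wz":0,"gripper":0.4},
    {"x":0,"y":0,"z":0,"wx":0,"wy":0,"wz":0,"gripper":0.4},
    {"x":0,"y":0,"z":0,"wx":0,"wy":0,"wz":0,"gripper":0.4}
  ]
}}

```text
clock: 23.38
ee_pos: [0.4635, 0.0086, 0.0537]
tool_rot: [0.631, 0.776, -0.0, 0.001]
force: [0.3, -0.9, -5.3]
width: 0.0461
gripper_force: 35.0
```

Request:
{"method": "apply_moves", "body": {
  "rows": [
    {"x":-0.0002,"y":0.001,"z":0,"wx":0,"wy":0,"wz":0,"gripper":0.4},
    {"x":0,"y":0,"z":0,"wx":0,"wy":0,"wz":0,"gripper":0.4},
    {"x":0,"y":0,"z":0,"wx":0,"wy":0,"wz":0,"gripper":0.4}
  ]
}}

```text
clock: 23.75
ee_pos: [0.4634, 0.0088, 0.0538]
tool_rot: [0.63, 0.776, -0.001, 0.001]
force: [1.5, -4.5, -6.1]
width: 0.0459
gripper_force: 35.0
```

The catch holds: no movement under a 4.5 N pull. I'll relax and release.

Request:
{"method": "apply_moves", "body": {
  "rows": [
    {"x":0.0002,"y":-0.001,"z":-0.0003,"wx":0,"wy":0,"wz":0,"gripper":0.4},
    {"x":0,"y":0,"z":0,"wx":0,"wy":0,"wz":0,"gripper":0.6},
    {"x":0,"y":0,"z":0,"wx":0,"wy":0,"wz":0,"gripper":0.9},
    {"x":0,"y":0,"z":0,"wx":0,"wy":0,"wz":0,"gripper":0.9},
    {"x":0,"y":0,"z":0,"wx":0,"wy":0,"wz":0,"gripper":0.9},
    {"x":0,"y":0,"z":0,"wx":0,"wy":0,"wz":0,"gripper":0.9},
    {"x":0,"y":0,"z":0.02,"wx":0,"wy":0,"wz":0,"gripper":0.9},
    {"x":0,"y":0,"z":0.04,"wx":0,"wy":0,"wz":0,"gripper":0.9},
    {"x":0,"y":0,"z":0.05,"wx":0,"wy":0,"wz":0,"gripper":0.9},
    {"x":0,"y":0,"z":0.05,"wx":0,"wy":0,"wz":0,"gripper":0.9},
    {"x":0,"y":0,"z":0,"wx":0,"wy":0,"wz":0,"gripper":0.9},
    {"x":0,"y":0,"z":0,"wx":0,"wy":0,"wz":0,"gripper":0.9}
  ]
}}

```text
clock: 25.25
ee_pos: [0.4628, 0.0092, 0.2127]
tool_rot: [0.631, 0.776, -0.0, -0.0]
force: [0.1, 0.4, -0.4]
width: 0.086
gripper_force: 0.0
```

```bash
python3 - <<'E'
from m import *
s=ctrl.snapshot("wrist");print(ctrl.sense()["ee_pos"])
for nm,f,z in (("b",blue,.087),("g",green,.029),("g",green,.024)):
  m=f(s);n,l,st,_=cv2.connectedComponentsWithStats(m.astype(np.uint8))
  for i in range(1,n):
    if st[i,4]>150: print(nm,z,st[i].tolist(),rect(s,l==i,z))
c=s["frame"][80:320,130:382];cv2.imwrite("pics/end.png",cv2.resize(c,(630,600))[:,:,::-1])
E
```

```text
[0.46228277 0.0092489  0.21165472]
b 0.087 [234, 151, 40, 69, 1320] (array([462.2,  12.1]), array([44.6, 80. ]), 11.8, 1320)
g 0.029 [239, 107, 31, 44, 969] (array([449.5,  72.9]), array([38.9, 54.4]), 11.8, 969)
g 0.024 [239, 107, 31, 44, 969] (array([449.5,  72.8]), array([39.5, 55.2]), 11.8, 969)
```

View pics/end.png

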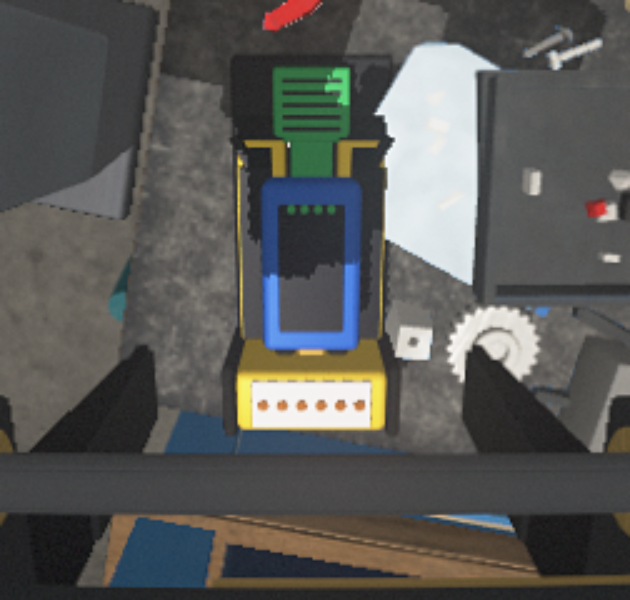

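The pack sits at (310,265) against the yellow housing. The visible catch length of 54 mm matches the locked state seen in the charger (52 mm; about 33 mm when ejected), and the gripper is clear.

```bash
python3 -c "
from workcell import ctrl
print(ctrl.sign_off())"
```

```text
the job is handed in; nothing more can be done
None
```

I released the pack from the charger and slid it into the work light until I felt the stop. The catch then held against a 4.5 N pull, so I let go and handed the job in at about 25 s of the 70 s allowed.

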